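# Walk the counter scale up to its stop

### The arm

A 6-joint arm with a two-finger parallel gripper is mounted at the origin on the work surface. World frame = base frame: x ahead of the robot, y to its left, z up, the work surface at z = 0. Lengths are in m, angles in degrees, forces in N, time in s.
With the tool pointing down it reaches from about 0.4 to 0.825 m from the base axis. Payload 7 kg.
Tool frame: the origin (TCP) lies midway between the tips of the shut fingers; the grasp point (between the pads) lies 19 mm behind it; z points along the fingers, y is the line along which they close (so a half turn about z gives the same grasp; the last joint's range is limited). The gripper opens to 88 mm and grips with 3 to 60 N. Pads are 19 mm wide; open, the fingers measure 130 mm over their backs; the gripper's body (78 mm by 193 mm) begins 47 mm behind the grasp point.
Start: joints at [-54.425, 20.546, 0.682, 0, -70.136, -16.507], TCP at [0.22, -0.638, 0.227] pointing down, gripper open.
Joint ranges: [-176.03, 176.03], [-82.01, 121.73], [-58.28, 71.71], [-173.87, 95.51], [-174.79, -0.11], [-173.66, 173.66]. Speed limits (degrees/s): [136.94, 136.94, 172.46, 180, 180, 180].

### API

Orientations are given as [roll, pitch, yaw] about the fixed x, y, z axes, in that order (R = Rz(yaw) Ry(pitch) Rx(roll)).
In Python, from plant import ctrl, viewer, close_job gives the robot as it stands. The module is installed in compiled form; this text tells all that it offers.
- The arm moves only by the tool step_arm, never from a script. Its argument "moves" is a list that holds one entry, the list of rows, each a list of 5 numbers: the shift along the world's x, y, z in cm, then the turn about the world's z in rad, then the finger opening in cm, from 0 to 8.76. In form: [[[tx, ty, tz, twist, grip], ...]]. A call has 1 to 10 rows; each row shifts and turns the commanded pose from where the row before left it; what a row does not reach is not made up. A row lasts 1/10 s, in which the tool goes at most 50 mm and 8.59 degrees, less where a joint would pass 70% of its speed; a pose out of reach is approached as far as the arm can. A call with a gripper value outside its range is refused whole. The fingers move at their own pace and stop on an object; the grip force is fixed at half the most. Time passes only in rows, so rows that do not move let the fingers close. It gives the time, the measured TCP pose, the force, the opening and the grip force at its end, in the units of the state.
- ctrl.get_obs(): the state, without advancing time (a new reading comes with each control period).
- viewer.snapshot(name): name is "side" or "top" or "wrist"; returns (picture, depth): 420x560x3 uint8, blue, green, red; 420x560 float32, m along the optical axis (not along the pixel's ray), 0 where there is no reading.
- viewer.camera_info(name): a dict with "camera_matrix" (3x3 intrinsics, pixels), "k1" (the pictures are not rectified: a ray, as slopes to the right and down, at radius r is drawn at 1 + k1 r^2 times it, then the intrinsics apply), "eye" and "orientation" of the camera in the world. Camera axes: x right, y down, z forward; pixel columns grow to the right and rows downward; lengths in m; the calibration is good to about 2 mm. A picture is of the moment at which its call begins: read the wrist's pose just before it. camera_info takes no time and is no camera call; for the wrist camera it gives the pose at the moment of the call.
- close_job(): hands the job in; it is judged then, once.
The state is a dict: "clock": time; "joint_pos": joint angles; "qvel": joint speeds; "tau": joint torques, N m; "tool_pos": TCP position; "orientation": TCP orientation; "force": force on the tool from outside, world axes, zero at the start; "moment": the same for the moment, N m; "opening": finger opening in m; "gripper_force": force on a finger pad.
Only numpy, scipy, OpenCV 4.12 (cv2) and the standard library are available. Lean on these libraries where they do the work, as an engineer would, in place of code of your own. Each camera call takes 0.05 s, during which the arm holds its last target. There are 200 camera calls.

### The job

The heavy shop scale stands askew, short of the wooden stop strip at the customers' edge of the spice counter. Walk it forward by pushing its two rear corners in turn until its front lies flush against the strip along its whole width, then let go of it and leave it there. Never push it with more than 25 N (its load cell would suffer), and leave the jars and the scoop beside it alone.

Things in the scene. Friction and masses are not known exactly. Their poses are not given: they have to be found in the camera images.
- scale: Grey counter scale, about 4.9 kg, on four rubber feet (at x +-25, y +-80 mm). Smooth enamelled housing, a box 160 deep (x) x 340 wide (y) mm, 10 to 60 mm above the counter; on it a pan 125 x 290 mm, top 84 mm. Origin: centre of the footprint at counter level; x forward to the strip, y left. Front face at x = +80. Starts 28 to 53 mm short of the strip, turned up to 0.12 rad. It stays where left.
- scale_rear_left (a point): Push point on the scale's upright rear face (x = -80 mm), 13 mm inside its left (+y) corner, 36 mm up. A slow forward push here takes 10 to 17 N: the scale turns about its right feet, this corner going 2 to 3 times as far as the middle and a little outward (left). At the middle a push takes 26 to 35 N. Running into the scale jolts it: touch slowly. It takes at most 25 N.
- scale_rear_right (a point): The same push point 13 mm inside the right (-y) rear corner; pushed here the scale turns the other way, about its left feet.
- rail: Fixed wooden rail on the counter, 520 mm long (y), that carries the stop strip on brackets. Origin at counter level at its middle; x points away from the robot, square to the strip; y along the strip, left.
- strip_place (a point): Farthest place of the strip's face, at its middle, 32 mm up (axes as the rail). The strip, 440 mm long, 10 to 55 mm above the counter, is clamped parallel to the rail, its face anywhere from here to 20 mm nearer the robot: not measured, so feel for it. The face is sprung: it yields 7 mm at 2 N/mm, then is solid; the push force rises so as the scale meets it.
- jar_tall: Bystander: jar 84 mm across, 170 mm high, to the scale's side. Origin at the centre of its underside.
- jar_short: Bystander: jar 76 mm across, 110 mm high, to the scale's side. Origin at the centre of its underside.
- scoop: Bystander: aluminium scoop, 180 mm long, 30 mm high, lying on the counter. Origin at counter level near the middle of its blade, handle along its -x.

How it is judged:
By the outcome, as a careful person would: the job done as asked, in the order asked, and still so for the second after the job is handed in, with the robot touching nothing.
It also fails if it takes over 72 s, if anything falls off the work surface, if the arm or the gripper's body presses on something with over 40 N, if the wrist force passes 120 N, or if a joint passes its speed limit or range.

## Working session

There is one attempt and no reset: what is moved stays moved. The work goes in short steps, Python scripts to look and compute and a tool call to move; the robot and the scene stay as the last step left them, time stands still between calls to the robot, and variables do not carry over. Pictures are saved under pics/ and viewed, at most 10 in all, crops included, and the job is handed in when it is done.

Besides the shell and the picture viewer there is one more tool, called after ">>>" as name(argument=value, ...), one argument or row to a line, values as JSON. step_arm: Moves the arm, as the interface text tells. Its arguments: {"type":"object","properties":{"moves":{"type":"array","items":{"type":"array","items":{"type":"array","items":{"type":"number"}}}}},"required":["moves"]}

```bash
mkdir -p pics
cat > h.py <<'E'
import numpy as np, cv2
from plant import ctrl, viewer, close_job
from scipy.spatial.transform import Rotation as R
def snap(n):
    i=viewer.camera_info(n); p,d=viewer.snapshot(n); return p,d,i
def cloud(d,i):
    K=np.array(i["camera_matrix"]); h,w=d.shape
    v,u=np.mgrid[:h,:w].astype(np.float32)
    pts=np.stack([u,v],-1).reshape(-1,1,2).astype(np.float64)
    n=cv2.undistortPoints(pts,K,np.array([i["k1"],0,0,0.]))[:,0]
    c=np.c_[n,np.ones(len(n))]*d.reshape(-1,1)
    return (c@rot(i).T+np.array(i["eye"])).reshape(h,w,3)
def rot(i):
    o=np.array(i["orientation"],float)
    return o if o.shape==(3,3) else R.from_euler("xyz",o,degrees=True).as_matrix()
E
python3 - <<'E'
from h import *
for n in("top","side"):
    p,d,i=snap(n); cv2.imwrite(f"pics/{n}0.png",p); np.savez(f"{n}0.npz",p=p,d=d,c=cloud(d,i)); print(n,i,(d>0).mean())
print(ctrl.get_obs())
E
```

```text
top {'camera_matrix': array([[415.02007498,   0.        , 283.50998952],
       [  0.        , 415.02007498, 212.24838827],
       [  0.        ,   0.        ,   1.        ]]), 'k1': -0.027722171791162726, 'eye': array([ 0.47391088, -0.01290093,  1.13702037]), 'orientation': array([-177.34110188,    0.53400736,  -90.39526657])} 0.9961947278911565
side {'camera_matrix': array([[522.86670094,   0.        , 277.68744935],
       [  0.        , 522.86670094, 202.63586526],
       [  0.        ,   0.        ,   1.        ]]), 'k1': -0.13197474824107241, 'eye': array([-0.28480753,  0.95804783,  0.9491934 ]), 'orientation': array([-125.74378681,   -1.00098306, -138.21787443])} 0.9958460884353741
{'clock': 0.1, 'joint_pos': array([-5.44248675e+01,  2.05870220e+01,  6.38322569e-01, -1.80575037e-02,
       -7.01357162e+01, -1.65062766e+01]), 'qvel': array([ 0.06479575, -0.10335871,  0.09921853,  0.03784511, -0.06977863,
        0.03406405]), 'tau': array([-9.79486613e-04, -5.84163272e+01,  2.93751347e+01,  7.01542094e+00,
        1.02293550e-02, -6.78629112e-05]), 'tool_pos': array([ 0.22034745, -0.63755137,  0.22571353]), 'orientation': array([ 1.79914240e+02, -7.70995840e-03, -1.60937287e+02]), 'force': array([ 0.40599908, -0.40442312, -0.12125588]), 'moment': array([0.01941297, 0.06443471, 0.04343152]), 'gripper_force': 0.0, 'opening': 0.0875694887780466}
```

View pics/top0.png

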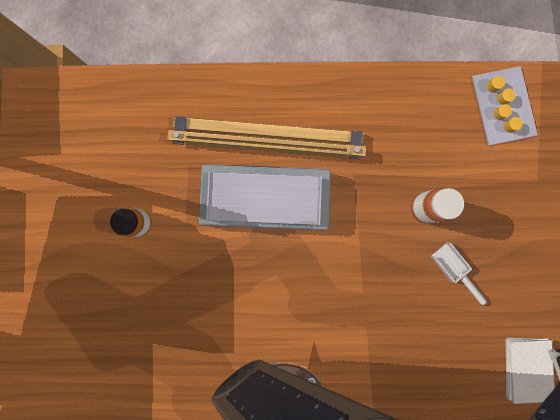

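View pics/side0.png

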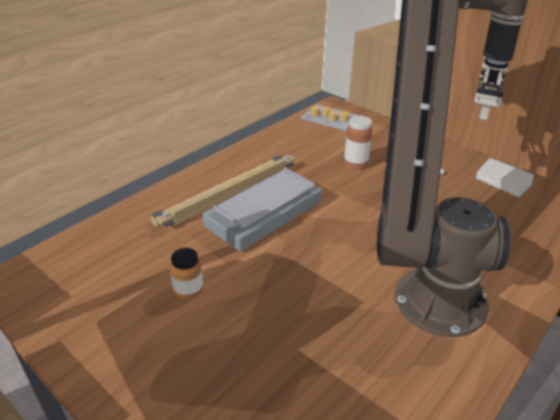

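The top view shows the scale at about (202–330, 166–230). The rail and strip run from (170,120) to (365,155), with the short jar at (128,222), the tall jar at (440,205) and the scoop at (460,270). Next I measure them from depth.

```bash
python3 - <<'E'
from h import *
z=np.load("top0.npz"); c=z["c"]; p=z["p"]
H=c[...,2]
print("table z",np.median(H[240:330,60:200]))
def rect(m,name):
    m=cv2.morphologyEx(m.astype(np.uint8),cv2.MORPH_OPEN,np.ones((2,2)))
    n,l,s,_=cv2.connectedComponentsWithStats(m); k=1+np.argmax(s[1:,4]); q=c[l==k]
    r=cv2.minAreaRect((q[:,:2]*1000).astype(np.float32)); print(name,r,s[k],"z",np.percentile(q[:,2],[5,50,95])); return q
win=np.zeros(H.shape,bool); win[158:240,190:345]=1
rect(win&(H>.045)&(H<.12),"scale"); rect(win&(H>.075)&(H<.12),"pan")
# columns profile across strip/scale
for u in(185,215,240,265,290,315,350):
    print(u,[(v,int(1000*c[v,u,0]),int(1000*c[v,u,1]),int(1000*H[v,u])) for v in range(114,172,2)])
E
python3 - <<'E'
import cv2
p=cv2.imread('pics/top0.png')[105:240,150:385]
cv2.imwrite('pics/crop.png',cv2.resize(p,None,fx=3.4,fy=3.4,interpolation=cv2.INTER_CUBIC))
E
```

```text
table z -0.00037083706084695134
scale ((560.2193603515625, 46.06361389160156), (355.4040222167969, 167.53807067871094), 87.60493469238281) [ 200  166  132   65 7899] z [0.05610334 0.07632804 0.08088506]
pan ((548.7176513671875, 45.629913330078125), (296.1580810546875, 144.7384490966797), 87.67357635498047) [ 207  173  116   53 4765] z [0.07369265 0.07744166 0.08116994]
185 [(114, 803, 270, 0), (116, 797, 270, 0), (118, 784, 263, 27), (120, 778, 263, 27), (122, 773, 263, 26), (124, 767, 263, 26), (126, 473, -12, 1137), (128, 757, 263, 24), (130, 757, 269, 2), (132, 741, 258, 43), (134, 736, 259, 41), (136, 730, 259, 42), (138, 722, 255, 56), (140, 717, 256, 54), (142, 717, 261, 32), (144, 718, 269, -1), (146, 712, 269, 1), (148, 707, 269, 0), (150, 701, 269, 0), (152, 696, 269, -1), (154, 691, 270, -4), (156, 685, 269, -1), (158, 679, 270, -3), (160, 674, 269, -2), (162, 667, 268, 2), (164, 662, 269, -1), (166, 657, 269, 0), (168, 651, 269, -1), (170, 646, 270, -3)]
215 [(114, 801, 185, 1), (116, 797, 186, -2), (118, 790, 186, 0), (120, 778, 182, 22), (122, 773, 182, 20), (124, 768, 1
[... 2812 characters left out ...]
), (166, 653, -90, -1), (168, 648, -90, -1), (170, 634, -86, 58)]
350 [(114, 798, -189, 0), (116, 792, -188, 2), (118, 787, -189, 0), (120, 782, -189, -2), (122, 776, -188, 0), (124, 769, -187, 4), (126, 764, -188, 0), (128, 760, -189, -4), (130, 753, -188, 0), (132, 742, -184, 21), (134, 736, -184, 25), (136, 732, -185, 19), (138, 725, -184, 25), (140, 720, -184, 23), (142, 715, -184, 22), (144, 708, -183, 27), (146, 699, -180, 45), (148, 694, -181, 41), (150, 689, -181, 41), (152, 683, -180, 45), (154, 473, -12, 1137), (156, 675, -182, 30), (158, 670, -183, 25), (160, 670, -187, -1), (162, 664, -187, 0), (164, 659, -187, -4), (166, 653, -187, -3), (168, 647, -186, 1), (170, 642, -187, -3)]
```

View pics/crop.png

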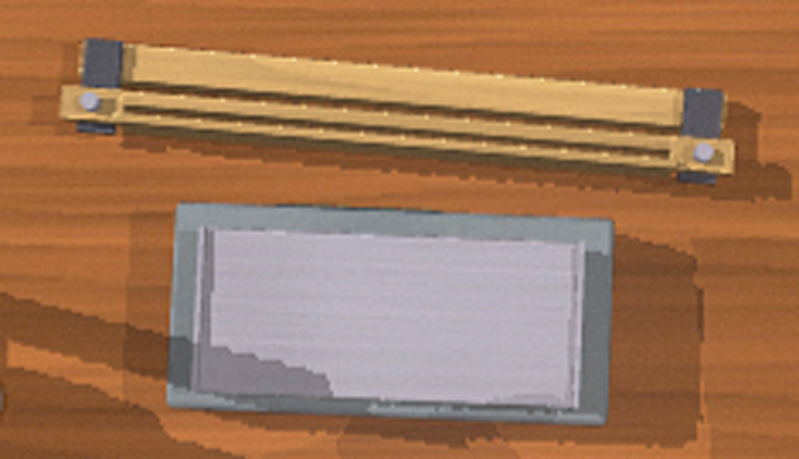

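>>> step_arm(
  moves=[
    [[1.9, 4.5, 0, -0.06, 0], [1.9, 4.5, 0, -0.06, 0], [1.9, 4.5, 0, -0.06, 0], [1.9, 4.5, 0, -0.06, 0], [1.9, 4.5, 0, -0.06, 0], [1.9, 4.5, 0, -0.06, 0], [1.9, 4.5, 0, -0.06, 0], [1.9, 4.5, 0, -0.06, 0], [1.9, 4.5, 0, -0.06, 0], [1.9, 4.5, 0, -0.06, 0]],
  ],
)

```text
clock: 1.1
tool_pos: [0.4106, -0.186, 0.2266]
orientation: [180.0, 0.0, 164.5]
force: [1.2, -0.1, -0.2]
opening: 0.0131
gripper_force: 0.0
```

Run:
```python
from h import *
# refine scale: gray/teal vs wood by colour, rear/front edges at z=.06 from top picture rays
z=np.load("top0.npz"); p=z["p"].astype(int); i=viewer.camera_info("top")
m=((p[...,0]-p[...,2])>-12).astype(np.uint8); w=np.zeros_like(m); w[158:240,190:345]=1; m*=w
cs,_=cv2.findContours(m,cv2.RETR_EXTERNAL,cv2.CHAIN_APPROX_NONE); k=max(cs,key=cv2.contourArea)
K=np.array(i["camera_matrix"])
def ray(px,h):
    n=cv2.undistortPoints(np.float64(px).reshape(-1,1,2),K,np.array([i["k1"],0,0,0.]))[:,0]
    d=np.c_[n,np.ones(len(n))]@rot(i).T; e=np.array(i["eye"]); return e+d*((h-e[2])/d[:,2])[:,None]
q=ray(k,.06); print(cv2.minAreaRect((q[:,:2]*1000).astype(np.float32)))
pk=k[:,0]; f=np.array([[u,pk[pk[:,0]==u,1].min()-.5] for u in range(208,325)])
Q=ray(f,.06); a=np.polyfit(Q[:,1]-.046,Q[:,0],1); print("front edge slope,x@y=.046",a, np.std(Q[:,0]-np.polyval(a,Q[:,1]-.046)))
print(ctrl.get_obs()["tool_pos"],ctrl.get_obs()["force"])
```

```text
((565.6895141601562, 46.39198303222656), (336.366943359375, 159.44039916992188), 87.2284164428711)
front edge slope,x@y=.046 [0.05159128 0.64455433] 0.001091791286956105
[ 0.41063996 -0.18598637  0.22664818] [ 1.23059526 -0.13759798 -0.15654239]
```

>>> step_arm(
  moves=[
    [[0.5, 4.7, 0, 0, 0], [0.5, 4.7, 0, 0, 0], [0.5, 4.7, 0, 0, 0], [0.5, 4.7, 0, 0, 0], [0.5, 4.7, 0, 0, 0], [0.5, 4.7, 0, 0, 0], [0.5, 4.7, 0, 0, 0], [0.5, 4.7, 0, 0, 0], [0, 0, -4, 0, 0], [0, 0, -4, 0, 0]],
  ],
)

```text
clock: 2.1
tool_pos: [0.4507, 0.1901, 0.146]
orientation: [179.9, 0.1, 164.8]
force: [0.5, 0.5, -0.2]
opening: 0.0004
gripper_force: 0.0
```

>>> step_arm(
  moves=[
    [[0, 0, -4, 0, 0], [0, 0, -4, 0, 0], [0, 0, -3.4, 0, 0], [0.4, 0, 0, 0, 0], [0.4, 0, 0, 0, 0], [0.4, 0, 0, 0, 0], [0.2, 0, 0, 0, 0], [0.1, 0, 0, 0, 0], [0.1, 0, 0, 0, 0], [0, 0, 0, 0, 0]],
  ],
)

```text
clock: 3.1
tool_pos: [0.4667, 0.1881, 0.033]
orientation: [180.0, 0.0, 164.7]
force: [0.0, -0.2, 0.1]
opening: 0.0004
gripper_force: 0.0
```

Run:
```python
from h import *
p,d,i=snap("side"); cv2.imwrite("pics/s1.png",cv2.resize(p[150:300,150:390],None,fx=3,fy=3))
```

```text
(no output)
```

View pics/s1.png

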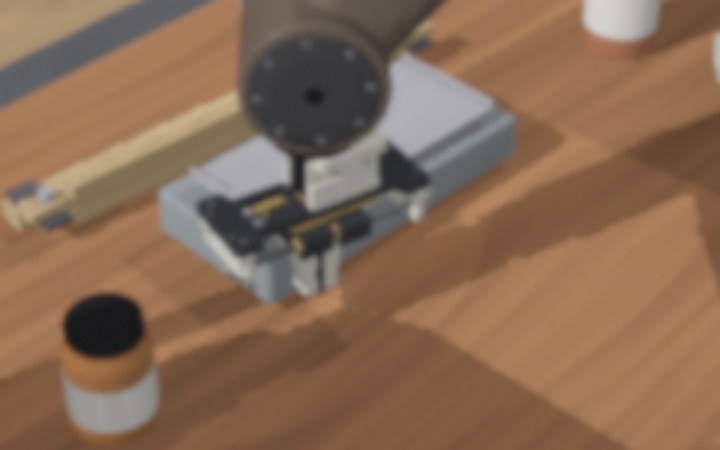

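The tips hang just behind the rear-left corner, around (320,270) in the crop, and the gripper body clears the pan. I'll creep in.

>>> step_arm(
  moves=[
    [[0.1, 0, 0, 0, 0], [0.1, 0, 0, 0, 0], [0.1, 0, 0, 0, 0], [0.1, 0, 0, 0, 0], [0.1, 0, 0, 0, 0], [0.1, 0, 0, 0, 0], [0.05, 0, 0, 0, 0], [0.05, 0, 0, 0, 0], [0.05, 0, 0, 0, 0], [0.05, 0, 0, 0, 0]],
  ],
)

```text
clock: 4.15
tool_pos: [0.4745, 0.1881, 0.0326]
orientation: [180.0, -0.0, 164.7]
force: [-0.2, -0.4, 0.0]
opening: 0.0003
gripper_force: 0.0
```

>>> step_arm(
  moves=[
    [[0.05, 0, 0, 0, 0], [0.05, 0, 0, 0, 0], [0.05, 0, 0, 0, 0], [0.05, 0, 0, 0, 0], [0.05, 0, 0, 0, 0], [0.05, 0, 0, 0, 0], [0.05, 0, 0, 0, 0], [0.05, 0, 0, 0, 0]],
  ],
)

```text
clock: 4.95
tool_pos: [0.4781, 0.1879, 0.0324]
orientation: [-180.0, -0.0, 164.7]
force: [-3.4, 1.8, 1.7]
opening: 0.0003
gripper_force: 1.7
```

>>> step_arm(
  moves=[
    [[0.05, 0, 0, 0, 0], [0.05, 0, 0, 0, 0], [0.05, 0, 0, 0, 0], [0.05, 0, 0, 0, 0], [0.05, 0, 0, 0, 0], [0.05, 0, 0, 0, 0], [0.05, 0, 0, 0, 0], [0.05, 0, 0, 0, 0]],
  ],
)

```text
clock: 5.75
tool_pos: [0.4784, 0.1866, 0.0315]
orientation: [-179.7, -0.3, 164.6]
force: [-17.9, 4.9, 5.2]
opening: 0.0003
gripper_force: 8.7
```

>>> step_arm(
  moves=[
    [[0.08, 0, 0, 0, 0], [0.08, 0, 0, 0, 0], [0.08, 0, 0, 0, 0], [0.08, 0, 0, 0, 0], [0.08, 0, 0, 0, 0]],
  ],
)

```text
clock: 6.25
tool_pos: [0.483, 0.1875, 0.0315]
orientation: [-179.8, -0.3, 164.7]
force: [-16.3, 7.5, 2.8]
opening: 0.001
gripper_force: 8.4
```

>>> step_arm(
  moves=[
    [[0.08, 0, 0, 0, 0], [0.08, 0, 0, 0, 0], [0.08, 0, 0, 0, 0], [0.08, 0, 0, 0, 0], [0.08, 0, 0, 0, 0], [0.08, 0, 0, 0, 0], [0.08, 0, 0, 0, 0], [0.08, 0, 0, 0, 0]],
  ],
)

```text
clock: 7.05
tool_pos: [0.4895, 0.1877, 0.0314]
orientation: [-179.9, -0.3, 164.7]
force: [-15.1, 8.0, 1.2]
opening: 0.0004
gripper_force: 8.0
```

>>> step_arm(
  moves=[
    [[0.08, 0, 0, 0, 0], [0.08, 0, 0, 0, 0], [0.08, 0, 0, 0, 0], [0.08, 0, 0, 0, 0], [0.08, 0, 0, 0, 0], [0.08, 0, 0, 0, 0], [0.08, 0, 0, 0, 0], [0.08, 0, 0, 0, 0]],
  ],
)

```text
clock: 7.85
tool_pos: [0.4961, 0.1879, 0.0314]
orientation: [-179.9, -0.3, 164.7]
force: [-14.8, 7.9, 0.8]
opening: 0.0006
gripper_force: 7.7
```

>>> step_arm(
  moves=[
    [[0.09, 0.04, 0, 0, 0], [0.09, 0.04, 0, 0, 0], [0.09, 0.04, 0, 0, 0], [0.09, 0.04, 0, 0, 0], [0.09, 0.04, 0, 0, 0], [0.09, 0.04, 0, 0, 0], [0.09, 0.04, 0, 0, 0], [0.09, 0.04, 0, 0, 0], [0.09, 0.04, 0, 0, 0], [0.09, 0.04, 0, 0, 0]],
  ],
)

```text
clock: 8.85
tool_pos: [0.504, 0.1898, 0.0312]
orientation: [-179.7, -0.3, 164.6]
force: [-15.2, 0.3, 4.6]
opening: 0.0004
gripper_force: 7.2
```

>>> step_arm(
  moves=[
    [[-0.3, 0, 0, 0, 0], [-0.6, 0, 0, 0, 0], [-1, 0, 0, 0, 0], [-1.6, 0, 0, 0, 0], [-1.6, 0, 2, 0, 0], [0, 0, 4, 0, 0], [0, 0, 4, 0, 0], [0, -4.5, 0, 0.08, 0], [0, -4.5, 0, 0.08, 0], [0, -4.5, 0, 0.08, 0]],
  ],
)

```text
clock: 9.85
tool_pos: [0.4569, 0.0562, 0.1332]
orientation: [179.9, 0.1, 178.7]
force: [1.4, 0.9, 0.6]
opening: 0.0007
gripper_force: 0.0
```

```bash
cat > meas.py <<'E'
from h import *
def meas(fn=None,frac=None):
    p,d,i=snap("top"); 
    if fn: cv2.imwrite("pics/"+fn,p)
    P=p.astype(int); c=cloud(d,i); K=np.array(i["camera_matrix"])
    def ray(px,h):
        n=cv2.undistortPoints(np.float64(px).reshape(-1,1,2),K,np.array([i["k1"],0,0,0.]))[:,0]
        dd=np.c_[n,np.ones(len(n))]@rot(i).T; e=np.array(i["eye"]); return e+dd*((h-e[2])/dd[:,2])[:,None]
    H=c[...,2]; m=((P[...,0]-P[...,2])>-12)&(H>.04)&(H<.095)
    w=np.zeros(m.shape,bool); w[125:245,185:350]=1; m=m&w
    def fit(px,h,y0=.046):
        Q=ray(px,h); a=np.polyfit(Q[:,1]-y0,Q[:,0],1)
        for _ in range(3):
            r=Q[:,0]-np.polyval(a,Q[:,1]-y0); k=abs(r)<max(.0012,1.5*np.median(abs(r))); a=np.polyfit(Q[k,1]-y0,Q[k,0],1)
        return a,k.sum()
    f=[]; 
    for u in range(208,325):
        v=np.where(m[:,u])[0]
        if len(v)>8: f.append([u,v.min()-.5])
    print("front slope,x@.046",fit(f,.06))
    cols=np.where(m.sum(0)>8)[0]; print("cols",cols.min(),cols.max())
    wood=((P[...,2]-P[...,0])>55)&(H>.03)&(H<.07); s=[]
    for u in range(195,340):
        v=np.where(wood[110:165,u])[0]
        if len(v): s.append([u,110+v.max()+.5])
    if s: print("strip slope,x@.046",fit(s,.045))
E
python3 - <<'E'
from meas import *
meas("t2.png"); o=ctrl.get_obs(); print(o["tool_pos"],o["force"],o["clock"])
E
```

```text
front slope,x@.046 (array([0.17246792, 0.65327133]), np.int64(77))
cols 199 332
strip slope,x@.046 (array([0.09481134, 0.69816633]), np.int64(130))
[0.45516805 0.05127758 0.13267504] [-1.79377515 -5.62590502 -0.78796157] 9.9
```

>>> step_arm(
  moves=[
    [[-0.7, -4.4, 0, 0.06, 0], [-0.7, -4.4, 0, 0.06, 0], [-0.6, -4.4, 0, 0, 0], [0, 0, -4, 0, 0], [0, 0, -4, 0, 0], [0, 0, -2, 0, 0], [0.3, 0, 0, 0, 0], [0.3, 0, 0, 0, 0], [0.2, 0, 0, 0, 0], [0.1, 0, 0, 0, 0]],
  ],
)

```text
clock: 10.9
tool_pos: [0.4477, -0.0745, 0.0339]
orientation: [180.0, 0.2, -174.7]
force: [0.3, -0.0, -0.2]
opening: 0.0007
gripper_force: 0.0
```

>>> step_arm(
  moves=[
    [[0.05, 0, 0, 0, 0], [0.05, 0, 0, 0, 0], [0.05, 0, 0, 0, 0], [0.05, 0, 0, 0, 0], [0.05, 0, 0, 0, 0], [0.05, 0, 0, 0, 0], [0.05, 0, 0, 0, 0], [0.05, 0, 0, 0, 0], [0.05, 0, 0, 0, 0], [0.05, 0, 0, 0, 0]],
  ],
)

```text
clock: 11.9
tool_pos: [0.4513, -0.0749, 0.0325]
orientation: [-180.0, -0.0, -174.7]
force: [-0.7, -0.2, 0.1]
opening: 0.0005
gripper_force: 0.0
```

>>> step_arm(
  moves=[
    [[0.05, 0, 0, 0, 0], [0.05, 0, 0, 0, 0], [0.05, 0, 0, 0, 0], [0.05, 0, 0, 0, 0], [0.05, 0, 0, 0, 0], [0.05, 0, 0, 0, 0], [0.05, 0, 0, 0, 0], [0.05, 0, 0, 0, 0], [0.05, 0, 0, 0, 0], [0.05, 0, 0, 0, 0]],
  ],
)

```text
clock: 12.9
tool_pos: [0.4562, -0.075, 0.0325]
orientation: [-180.0, -0.0, -174.7]
force: [-1.1, -0.4, 1.5]
opening: 0.0006
gripper_force: 0.5
```

>>> step_arm(
  moves=[
    [[0.05, -0.03, 0, 0, 0], [0.05, -0.03, 0, 0, 0], [0.05, -0.03, 0, 0, 0], [0.05, -0.03, 0, 0, 0], [0.05, -0.03, 0, 0, 0], [0.05, -0.03, 0, 0, 0], [0.05, -0.03, 0, 0, 0], [0.05, -0.03, 0, 0, 0], [0.05, -0.03, 0, 0, 0], [0.05, -0.03, 0, 0, 0]],
  ],
)

```text
clock: 13.9
tool_pos: [0.4565, -0.0784, 0.0312]
orientation: [180.0, -0.5, -174.8]
force: [-13.2, 4.6, 2.5]
opening: 0.0008
gripper_force: 6.4
```

>>> step_arm(
  moves=[
    [[0.08, -0.03, 0, 0, 0], [0.08, -0.03, 0, 0, 0], [0.08, -0.03, 0, 0, 0], [0.08, -0.03, 0, 0, 0], [0.08, -0.03, 0, 0, 0], [0.08, -0.03, 0, 0, 0]],
  ],
)

```text
clock: 14.5
tool_pos: [0.4602, -0.0806, 0.0311]
orientation: [-180.0, -0.6, -174.8]
force: [-14.5, 3.6, 5.4]
opening: -0.0
gripper_force: 7.7
```

>>> step_arm(
  moves=[
    [[0.1, -0.03, 0, 0, 0], [0.1, -0.03, 0, 0, 0], [0.1, -0.03, 0, 0, 0], [0.1, -0.03, 0, 0, 0], [0.1, -0.03, 0, 0, 0], [0.1, -0.03, 0, 0, 0], [0.1, -0.03, 0, 0, 0], [0.1, -0.03, 0, 0, 0], [0.1, -0.03, 0, 0, 0], [0.1, -0.03, 0, 0, 0]],
  ],
)

```text
clock: 15.5
tool_pos: [0.4682, -0.0845, 0.0306]
orientation: [-180.0, -0.8, -174.9]
force: [-17.2, -1.4, 6.0]
opening: 0.0003
gripper_force: 8.5
```

>>> step_arm(
  moves=[
    [[0.1, -0.02, 0, 0, 0], [0.1, -0.02, 0, 0, 0], [0.1, -0.02, 0, 0, 0], [0.1, -0.02, 0, 0, 0], [0.1, -0.02, 0, 0, 0], [0.1, -0.02, 0, 0, 0], [0.1, -0.02, 0, 0, 0], [0.1, -0.02, 0, 0, 0], [0.1, -0.02, 0, 0, 0], [0.1, -0.02, 0, 0, 0]],
  ],
)

```text
clock: 16.5
tool_pos: [0.4777, -0.0869, 0.0301]
orientation: [-180.0, -0.9, -174.9]
force: [-16.1, -4.7, 1.2]
opening: 0.0005
gripper_force: 8.1
```

>>> step_arm(
  moves=[
    [[0.1, -0.04, 0, 0, 0], [0.1, -0.04, 0, 0, 0], [0.1, -0.04, 0, 0, 0], [0.1, -0.04, 0, 0, 0], [0.1, -0.04, 0, 0, 0], [0.1, -0.04, 0, 0, 0], [0.1, -0.04, 0, 0, 0], [0.1, -0.04, 0, 0, 0], [0.1, -0.04, 0, 0, 0], [0.1, -0.04, 0, 0, 0]],
  ],
)

```text
clock: 17.5
tool_pos: [0.4885, -0.0905, 0.0302]
orientation: [-180.0, -0.8, -174.9]
force: [-14.2, -2.7, -0.5]
opening: 0.0002
gripper_force: 7.2
```

>>> step_arm(
  moves=[
    [[-0.3, 0, 0, 0, 0], [-0.6, 0, 0, 0, 0], [-1, 0, 0, 0, 0], [-1, 0, 0, 0, 0], [-0.5, 0, 2, 0, 0], [0, 0, 4, 0, 0], [0, 0, 4, 0, 0], [0, 4.5, 0, -0.08, 0], [0, 4.5, 0, -0.08, 0], [0, 4.5, 0, -0.08, 0]],
  ],
)

```text
clock: 18.5
tool_pos: [0.4619, 0.0477, 0.1336]
orientation: [179.9, 0.1, 171.3]
force: [1.2, 0.6, 0.3]
opening: 0.0004
gripper_force: 0.0
```

Run:
```python
from meas import *
meas("t3.png"); o=ctrl.get_obs(); print(o["tool_pos"],o["force"],o["clock"])
```

```text
front slope,x@.046 (array([0.01258583, 0.66094968]), np.int64(116))
cols 201 329
strip slope,x@.046 (array([0.09499878, 0.69810783]), np.int64(131))
[0.46301757 0.05261264 0.13374461] [0.84173692 6.09269278 0.23146581] 18.55
```

>>> step_arm(
  moves=[
    [[0, 4.5, 0, -0.06, 0], [0, 4.5, 0, -0.06, 0], [0, 4.6, 0, 0, 0], [0, 0, -4, 0, 0], [0, 0, -4, 0, 0], [0, 0, -2.1, 0, 0], [0.4, 0, 0, 0, 0], [0.4, 0, 0, 0, 0], [0.3, 0, 0, 0, 0], [0.1, 0, 0, 0, 0]],
  ],
)

```text
clock: 19.55
tool_pos: [0.4755, 0.1829, 0.0331]
orientation: [179.9, 0.1, 164.7]
force: [-0.0, 0.6, -0.3]
opening: 0.0004
gripper_force: 0.0
```

>>> step_arm(
  moves=[
    [[0.1, 0, 0, 0, 0], [0.1, 0, 0, 0, 0], [0.1, 0, 0, 0, 0], [0.1, 0, 0, 0, 0], [0.05, 0, 0, 0, 0], [0.05, 0, 0, 0, 0], [0.05, 0, 0, 0, 0], [0.05, 0, 0, 0, 0], [0.05, 0, 0, 0, 0], [0.05, 0, 0, 0, 0]],
  ],
)

```text
clock: 20.55
tool_pos: [0.4811, 0.1823, 0.0316]
orientation: [-180.0, -0.0, 164.7]
force: [0.1, 0.5, 0.6]
opening: 0.0004
gripper_force: 0.0
```

>>> step_arm(
  moves=[
    [[0.05, 0, 0, 0, 0], [0.05, 0, 0, 0, 0], [0.05, 0, 0, 0, 0], [0.05, 0, 0, 0, 0], [0.05, 0, 0, 0, 0], [0.05, 0, 0, 0, 0], [0.05, 0, 0, 0, 0], [0.05, 0, 0, 0, 0]],
  ],
)

```text
clock: 21.35
tool_pos: [0.4851, 0.1822, 0.0316]
orientation: [180.0, 0.0, 164.7]
force: [-0.1, 0.5, 0.6]
opening: 0.0004
gripper_force: 0.0
```

>>> step_arm(
  moves=[
    [[0.05, 0.03, 0, 0, 0], [0.05, 0.03, 0, 0, 0], [0.05, 0.03, 0, 0, 0], [0.05, 0.03, 0, 0, 0], [0.05, 0.03, 0, 0, 0], [0.05, 0.03, 0, 0, 0], [0.05, 0.03, 0, 0, 0], [0.05, 0.03, 0, 0, 0], [0.05, 0.03, 0, 0, 0], [0.05, 0.03, 0, 0, 0]],
  ],
)

```text
clock: 22.35
tool_pos: [0.4882, 0.1841, 0.031]
orientation: [-179.8, -0.2, 164.7]
force: [-9.3, -0.6, 4.6]
opening: 0.0005
gripper_force: 4.4
```

>>> step_arm(
  moves=[
    [[0.06, 0.03, 0, 0, 0], [0.06, 0.03, 0, 0, 0], [0.06, 0.03, 0, 0, 0], [0.06, 0.03, 0, 0, 0], [0.06, 0.03, 0, 0, 0], [0.06, 0.03, 0, 0, 0], [0.06, 0.03, 0, 0, 0], [0.06, 0.03, 0, 0, 0]],
  ],
)

```text
clock: 23.15
tool_pos: [0.4907, 0.1852, 0.0303]
orientation: [-179.7, -0.3, 164.6]
force: [-15.4, -0.3, 6.8]
opening: 0.0006
gripper_force: 7.4
```

>>> step_arm(
  moves=[
    [[0.1, 0.03, 0, 0, 0], [0.1, 0.03, 0, 0, 0], [0.1, 0.03, 0, 0, 0], [0.1, 0.03, 0, 0, 0], [0.1, 0.03, 0, 0, 0], [0.1, 0.03, 0, 0, 0], [0.1, 0.03, 0, 0, 0], [0.1, 0.03, 0, 0, 0]],
  ],
)

```text
clock: 23.95
tool_pos: [0.4989, 0.1881, 0.0303]
orientation: [-179.7, -0.3, 164.6]
force: [-15.2, 1.2, 5.3]
opening: 0.0
gripper_force: 7.6
```

>>> step_arm(
  moves=[
    [[0.1, 0.03, 0, 0, 0], [0.1, 0.03, 0, 0, 0], [0.1, 0.03, 0, 0, 0], [0.1, 0.03, 0, 0, 0], [0.1, 0.03, 0, 0, 0], [0.1, 0.03, 0, 0, 0], [0.1, 0.03, 0, 0, 0], [0.1, 0.03, 0, 0, 0], [0.1, 0.03, 0, 0, 0]],
  ],
)

```text
clock: 24.85
tool_pos: [0.5079, 0.1909, 0.0303]
orientation: [-179.7, -0.3, 164.6]
force: [-15.3, 0.9, 5.4]
opening: 0.0002
gripper_force: 7.4
```

>>> step_arm(
  moves=[
    [[0.1, 0.04, 0, 0, 0], [0.1, 0.04, 0, 0, 0], [0.1, 0.04, 0, 0, 0], [0.1, 0.04, 0, 0, 0], [0.1, 0.04, 0, 0, 0], [0.1, 0.04, 0, 0, 0], [0.1, 0.04, 0, 0, 0], [0.1, 0.04, 0, 0, 0], [0.1, 0.04, 0, 0, 0]],
  ],
)

```text
clock: 25.75
tool_pos: [0.5168, 0.194, 0.0302]
orientation: [-179.7, -0.3, 164.6]
force: [-13.6, -1.7, 3.3]
opening: 0.0007
gripper_force: 6.4
```

>>> step_arm(
  moves=[
    [[-0.3, 0, 0, 0, 0], [-0.6, 0, 0, 0, 0], [-1, 0, 0, 0, 0], [-1.6, 0, 0, 0, 0], [-1.4, 0, 2, 0, 0], [0, 0, 4, 0, 0], [0, 0, 4, 0, 0], [0, -4.5, 0, 0.08, 0], [0, -4.5, 0, 0.08, 0], [0, -4.5, 0, 0.08, 0]],
  ],
)

```text
clock: 26.75
tool_pos: [0.4716, 0.0606, 0.1323]
orientation: [179.9, 0.1, 178.7]
force: [1.8, 0.8, -0.6]
opening: 0.0005
gripper_force: 0.0
```

Run:
```python
from meas import *
meas("t4.png"); o=ctrl.get_obs(); print(o["tool_pos"],o["force"],o["clock"])
```

```text
front slope,x@.046 (array([0.14868001, 0.66847729]), np.int64(78))
cols 199 331
strip slope,x@.046 (array([0.09494694, 0.69812595]), np.int64(130))
[0.46991389 0.05564747 0.13174743] [-2.15847547 -5.81967646 -0.55704634] 26.8
```

>>> step_arm(
  moves=[
    [[-0.4, -4.5, 0, 0.06, 0], [-0.4, -4.5, 0, 0.06, 0], [0, -4.6, 0, 0, 0], [0, 0, -4, 0, 0], [0, 0, -4, 0, 0], [0, 0, -1.9, 0, 0], [0.4, 0, 0, 0, 0], [0.2, 0, 0, 0, 0], [0.1, 0, 0, 0, 0], [0.1, 0, 0, 0, 0]],
  ],
)

```text
clock: 27.8
tool_pos: [0.473, -0.0742, 0.0339]
orientation: [180.0, 0.2, -174.7]
force: [-0.6, -0.9, 0.4]
opening: 0.0004
gripper_force: 0.0
```

>>> step_arm(
  moves=[
    [[0.08, -0.03, 0, 0, 0], [0.08, -0.03, 0, 0, 0], [0.08, -0.03, 0, 0, 0], [0.08, -0.03, 0, 0, 0], [0.08, -0.03, 0, 0, 0], [0.08, -0.03, 0, 0, 0], [0.08, -0.03, 0, 0, 0], [0.08, -0.03, 0, 0, 0], [0.08, -0.03, 0, 0, 0], [0.08, -0.03, 0, 0, 0]],
  ],
)

```text
clock: 28.8
tool_pos: [0.4755, -0.0781, 0.0313]
orientation: [180.0, -0.4, -174.8]
force: [-11.7, 3.9, 3.7]
opening: 0.0007
gripper_force: 6.4
```

>>> step_arm(
  moves=[
    [[0.1, -0.04, 0, 0, 0], [0.1, -0.04, 0, 0, 0], [0.12, -0.04, 0, 0, 0], [0.14, -0.04, 0, 0, 0], [0.14, -0.04, 0, 0, 0], [0.14, -0.04, 0, 0, 0], [0.14, -0.04, 0, 0, 0], [0.14, -0.04, 0, 0, 0], [0.14, -0.04, 0, 0, 0], [0.14, -0.04, 0, 0, 0]],
  ],
)

```text
clock: 29.8
tool_pos: [0.4851, -0.0833, 0.0305]
orientation: [-180.0, -0.8, -174.9]
force: [-17.8, -1.5, 5.9]
opening: 0.0004
gripper_force: 8.6
```

>>> step_arm(
  moves=[
    [[0.15, -0.04, 0, 0, 0], [0.15, -0.04, 0, 0, 0], [0.15, -0.04, 0, 0, 0], [0.15, -0.04, 0, 0, 0], [0.15, -0.04, 0, 0, 0], [0.15, -0.04, 0, 0, 0], [0.15, -0.04, 0, 0, 0], [0.15, -0.04, 0, 0, 0], [0.15, -0.04, 0, 0, 0], [0.15, -0.04, 0, 0, 0]],
  ],
)

```text
clock: 30.8
tool_pos: [0.4993, -0.0879, 0.0301]
orientation: [-180.0, -0.9, -174.9]
force: [-17.0, -5.1, 4.4]
opening: 0.0005
gripper_force: 8.7
```

>>> step_arm(
  moves=[
    [[0.12, -0.05, 0, 0, 0], [0.12, -0.05, 0, 0, 0], [0.12, -0.05, 0, 0, 0], [0.12, -0.05, 0, 0, 0], [0.1, -0.05, 0, 0, 0], [0.1, -0.05, 0, 0, 0], [0.1, -0.05, 0, 0, 0]],
  ],
)

```text
clock: 31.5
tool_pos: [0.5082, -0.0908, 0.0302]
orientation: [-180.0, -0.8, -174.9]
force: [-14.4, -2.8, 0.3]
opening: 0.0004
gripper_force: 7.4
```

>>> step_arm(
  moves=[
    [[-0.3, 0, 0, 0, 0], [-0.7, 0, 0, 0, 0], [-1.2, 0, 0, 0, 0], [-1, 2, 0, 0, 0], [0, 4.5, 0, -0.09, 0], [0, 4.5, 0, -0.09, 0], [0, 4.5, 0, -0.09, 0], [0, 4.5, 0, -0.09, 0], [0, 4.5, 0, 0, 0]],
  ],
)

```text
clock: 32.4
tool_pos: [0.4835, 0.1581, 0.0332]
orientation: [179.9, 0.1, 164.5]
force: [0.8, 0.2, -0.2]
opening: 0.0005
gripper_force: 0.0
```

Run:
```python
from meas import *
meas("t5.png"); o=ctrl.get_obs(); print(o["tool_pos"],o["force"],o["clock"])
```

```text
front slope,x@.046 (array([-0.01858112,  0.6768334 ]), np.int64(91))
cols 200 329
strip slope,x@.046 (array([0.09319633, 0.69828716]), np.int64(130))
[0.48556745 0.16379134 0.03380018] [3.07130572 7.90537675 1.34761356] 32.45
```

>>> step_arm(
  moves=[
    [[0.3, 1.8, 0, 0, 0], [0.4, 0, 0, 0, 0], [0.2, 0, 0, 0, 0], [0.08, 0.02, 0, 0, 0], [0.08, 0.02, 0, 0, 0], [0.08, 0.02, 0, 0, 0], [0.08, 0.02, 0, 0, 0], [0.08, 0.02, 0, 0, 0], [0.08, 0.02, 0, 0, 0], [0.08, 0.02, 0, 0, 0]],
  ],
)

```text
clock: 33.45
tool_pos: [0.4983, 0.1753, 0.0326]
orientation: [-180.0, -0.0, 164.7]
force: [-0.0, 1.7, -0.0]
opening: 0.0007
gripper_force: 0.0
```

>>> step_arm(
  moves=[
    [[0.08, 0.03, 0, 0, 0], [0.08, 0.03, 0, 0, 0], [0.08, 0.03, 0, 0, 0], [0.08, 0.03, 0, 0, 0], [0.08, 0.03, 0, 0, 0], [0.08, 0.03, 0, 0, 0]],
  ],
)

```text
clock: 34.05
tool_pos: [0.5007, 0.1759, 0.0319]
orientation: [-179.8, -0.2, 164.7]
force: [-10.9, 1.5, 4.3]
opening: 0.0004
gripper_force: 5.4
```

>>> step_arm(
  moves=[
    [[0.08, 0.05, 0, 0, 0], [0.08, 0.05, 0, 0, 0], [0.08, 0.05, 0, 0, 0], [0.1, 0.05, 0, 0, 0], [0.12, 0.05, 0, 0, 0], [0.14, 0.05, 0, 0, 0], [0.15, 0.05, 0, 0, 0], [0.15, 0.05, 0, 0, 0], [0.15, 0.05, 0, 0, 0], [0.15, 0.05, 0, 0, 0]],
  ],
)

```text
clock: 35.05
tool_pos: [0.5104, 0.1798, 0.0311]
orientation: [-179.7, -0.4, 164.6]
force: [-16.2, 0.4, 4.9]
opening: 0.0004
gripper_force: 8.0
```

>>> step_arm(
  moves=[
    [[0.15, 0.05, 0, 0, 0], [0.15, 0.05, 0, 0, 0], [0.15, 0.05, 0, 0, 0], [0.15, 0.05, 0, 0, 0], [0.15, 0.05, 0, 0, 0], [0.15, 0.05, 0, 0, 0], [0.15, 0.05, 0, 0, 0], [0.15, 0.05, 0, 0, 0], [0.15, 0.05, 0, 0, 0], [0.15, 0.05, 0, 0, 0]],
  ],
)

```text
clock: 36.05
tool_pos: [0.5255, 0.185, 0.0311]
orientation: [-179.7, -0.4, 164.6]
force: [-14.7, -0.2, 5.7]
opening: 0.0006
gripper_force: 7.6
```

>>> step_arm(
  moves=[
    [[0.12, 0.05, 0, 0, 0], [0.12, 0.05, 0, 0, 0], [0.12, 0.05, 0, 0, 0], [0.12, 0.05, 0, 0, 0], [0.12, 0.05, 0, 0, 0], [0.1, 0.05, 0, 0, 0], [0.1, 0.05, 0, 0, 0], [0.1, 0.05, 0, 0, 0], [0.1, 0.05, 0, 0, 0]],
  ],
)

```text
clock: 36.95
tool_pos: [0.5351, 0.1888, 0.0307]
orientation: [-179.6, -0.4, 164.6]
force: [-15.6, -1.8, 4.1]
opening: 0.0001
gripper_force: 7.4
```

>>> step_arm(
  moves=[
    [[-0.3, 0, 0, 0, 0], [-0.7, 0, 0, 0, 0], [-1.2, 0, 0, 0, 0], [-1.6, 0, 0, 0, 0], [-1.8, -2, 0, 0, 0], [0, -4.5, 0, 0.09, 0], [0, -4.5, 0, 0.09, 0], [0, -4.5, 0, 0.09, 0], [0, -4.5, 0, 0.09, 0], [0, -4.5, 0, 0, 0]],
  ],
)

```text
clock: 37.95
tool_pos: [0.4839, -0.0547, 0.0331]
orientation: [180.0, 0.1, -174.5]
force: [1.2, 0.4, -0.3]
opening: 0.0004
gripper_force: 0.0
```

Run:
```python
from meas import *
meas("t6.png"); o=ctrl.get_obs(); print(o["tool_pos"],o["force"],o["clock"])
```

```text
front slope,x@.046 (array([0.15847269, 0.6865792 ]), np.int64(84))
cols 198 331
strip slope,x@.046 (array([0.09277524, 0.69868624]), np.int64(130))
[ 0.48248424 -0.05931419  0.03272589] [ 0.28506396 -5.32430161  0.18291828] 38.0
```

>>> step_arm(
  moves=[
    [[0.2, -1.8, 0, 0, 0], [0.2, 0, 0, 0, 0], [0.1, 0, 0, 0, 0], [0.08, -0.02, 0, 0, 0], [0.08, -0.02, 0, 0, 0], [0.08, -0.02, 0, 0, 0], [0.08, -0.02, 0, 0, 0], [0.08, -0.02, 0, 0, 0], [0.08, -0.02, 0, 0, 0], [0.08, -0.02, 0, 0, 0]],
  ],
)

```text
clock: 39.0
tool_pos: [0.4928, -0.073, 0.032]
orientation: [180.0, -0.2, -174.7]
force: [-6.6, 3.7, 1.2]
opening: 0.0003
gripper_force: 3.5
```

>>> step_arm(
  moves=[
    [[0.07, -0.04, 0, 0, 0], [0.07, -0.04, 0, 0, 0], [0.07, -0.04, 0, 0, 0], [0.07, -0.04, 0, 0, 0], [0.07, -0.04, 0, 0, 0], [0.07, -0.04, 0, 0, 0], [0.08, -0.04, 0, 0, 0], [0.08, -0.04, 0, 0, 0]],
  ],
)

```text
clock: 39.8
tool_pos: [0.4953, -0.0765, 0.0311]
orientation: [180.0, -0.5, -174.8]
force: [-13.4, 5.1, 5.1]
opening: 0.0002
gripper_force: 6.9
```

>>> step_arm(
  moves=[
    [[0.12, -0.05, 0, 0, 0], [0.12, -0.05, 0, 0, 0], [0.13, -0.05, 0, 0, 0], [0.13, -0.05, 0, 0, 0], [0.13, -0.05, 0, 0, 0], [0.13, -0.05, 0, 0, 0], [0.13, -0.05, 0, 0, 0], [0.13, -0.05, 0, 0, 0], [0.13, -0.05, 0, 0, 0], [0.13, -0.05, 0, 0, 0]],
  ],
)

```text
clock: 40.8
tool_pos: [0.5061, -0.0824, 0.0307]
orientation: [-180.0, -0.7, -174.8]
force: [-17.3, 0.0, 7.2]
opening: 0.0001
gripper_force: 8.5
```

>>> step_arm(
  moves=[
    [[0.07, -0.03, 0, 0, 0], [0.07, -0.03, 0, 0, 0], [0.07, -0.03, 0, 0, 0], [0.07, -0.03, 0, 0, 0], [0.07, -0.03, 0, 0, 0], [0.07, -0.03, 0, 0, 0]],
  ],
)

```text
clock: 41.4
tool_pos: [0.51, -0.0842, 0.0306]
orientation: [-180.0, -0.8, -174.8]
force: [-17.9, 0.9, 7.5]
opening: 0.0004
gripper_force: 8.9
```

>>> step_arm(
  moves=[
    [[0.08, -0.03, 0, 0, 0], [0.08, -0.03, 0, 0, 0], [0.07, -0.03, 0, 0, 0], [0.07, -0.03, 0, 0, 0], [0.07, -0.03, 0, 0, 0]],
  ],
)

```text
clock: 41.9
tool_pos: [0.512, -0.0855, 0.0301]
orientation: [180.0, -0.9, -174.9]
force: [-22.4, 3.6, 9.3]
opening: 0.0003
gripper_force: 11.0
```

>>> step_arm(
  moves=[
    [[0.06, -0.03, 0, 0, 0], [0.06, -0.03, 0, 0, 0], [0.06, -0.03, 0, 0, 0]],
  ],
)

```text
clock: 42.2
tool_pos: [0.5129, -0.0863, 0.0298]
orientation: [180.0, -1.0, -174.9]
force: [-22.8, 5.7, 7.1]
opening: 0.0008
gripper_force: 11.9
```

>>> step_arm(
  moves=[
    [[-0.3, 0, 0, 0, 0], [-0.7, 0, 0, 0, 0], [-1, 1, 0.2, 0, 0], [0, 4.5, 0, -0.09, 0], [0, 4.5, 0, -0.09, 0], [0, 4.5, 0, -0.09, 0], [0, 4.5, 0, -0.09, 0], [0, 4.5, 0, 0, 0], [0.5, 3.3, 0, 0, 0]],
  ],
)

```text
clock: 43.1
tool_pos: [0.508, 0.1864, 0.0355]
orientation: [179.9, 0.1, 164.8]
force: [0.6, -1.0, 1.3]
opening: 0.0001
gripper_force: 0.0
```

Run:
```python
from meas import *
meas("t7.png"); o=ctrl.get_obs(); print(o["tool_pos"],o["force"],o["clock"])
```

```text
front slope,x@.046 (array([0.04479785, 0.69108561]), np.int64(84))
cols 201 330
strip slope,x@.046 (array([0.09136014, 0.70188839]), np.int64(122))
[0.51027636 0.1903056  0.03584626] [3.37574763 4.38215532 0.47782109] 43.15
```

>>> step_arm(
  moves=[
    [[0.4, 0, -0.2, 0, 0], [0.3, 0, -0.2, 0, 0], [0.2, 0, 0, 0, 0], [0.08, 0.02, 0, 0, 0], [0.08, 0.02, 0, 0, 0], [0.08, 0.02, 0, 0, 0], [0.08, 0.02, 0, 0, 0], [0.08, 0.02, 0, 0, 0]],
  ],
)

```text
clock: 43.95
tool_pos: [0.5211, 0.1836, 0.0306]
orientation: [180.0, 0.0, 164.7]
force: [-0.2, -0.3, -0.1]
opening: 0.0005
gripper_force: 0.0
```

>>> step_arm(
  moves=[
    [[0.08, 0.04, 0, 0, 0], [0.08, 0.04, 0, 0, 0], [0.08, 0.04, 0, 0, 0], [0.08, 0.04, 0, 0, 0], [0.08, 0.04, 0, 0, 0], [0.08, 0.04, 0, 0, 0]],
  ],
)

```text
clock: 44.55
tool_pos: [0.5242, 0.1854, 0.0301]
orientation: [-179.9, -0.1, 164.7]
force: [-8.0, -1.0, 3.5]
opening: 0.0005
gripper_force: 3.9
```

>>> step_arm(
  moves=[
    [[0.09, 0.03, 0, 0, 0], [0.09, 0.03, 0, 0, 0], [0.09, 0.03, 0, 0, 0], [0.1, 0.03, 0, 0, 0], [0.1, 0.03, 0, 0, 0], [0.12, 0.03, 0, 0, 0], [0.12, 0.03, 0, 0, 0], [0.12, 0.03, 0, 0, 0], [0.12, 0.03, 0, 0, 0], [0.12, 0.03, 0, 0, 0]],
  ],
)

```text
clock: 45.55
tool_pos: [0.5322, 0.1879, 0.0295]
orientation: [-179.7, -0.3, 164.6]
force: [-16.9, 2.7, 7.2]
opening: 0.0003
gripper_force: 8.4
```

>>> step_arm(
  moves=[
    [[0.08, 0.03, 0, 0, 0], [0.08, 0.03, 0, 0, 0], [0.07, 0.03, 0, 0, 0], [0.07, 0.03, 0, 0, 0], [0.07, 0.03, 0, 0, 0]],
  ],
)

```text
clock: 46.05
tool_pos: [0.5358, 0.1889, 0.0294]
orientation: [-179.7, -0.4, 164.6]
force: [-14.8, 1.4, 6.5]
opening: 0.0003
gripper_force: 8.1
```

>>> step_arm(
  moves=[
    [[0.08, 0.03, 0, 0, 0], [0.08, 0.03, 0, 0, 0], [0.08, 0.03, 0, 0, 0], [0.07, 0.03, 0, 0, 0]],
  ],
)

```text
clock: 46.45
tool_pos: [0.5374, 0.1895, 0.029]
orientation: [-179.6, -0.5, 164.6]
force: [-21.3, 1.4, 8.9]
opening: 0.0002
gripper_force: 10.6
```

>>> step_arm(
  moves=[
    [[0.07, 0.03, 0, 0, 0], [0.07, 0.03, 0, 0, 0], [0.07, 0.03, 0, 0, 0]],
  ],
)

```text
clock: 46.75
tool_pos: [0.5385, 0.1899, 0.0286]
orientation: [-179.5, -0.6, 164.6]
force: [-23.3, 0.8, 8.0]
opening: 0.0004
gripper_force: 11.9
```

>>> step_arm(
  moves=[
    [[-0.3, 0, 0, 0, 0], [-0.7, 0, 0.1, 0, 0], [-1, 0, 0.2, 0, 0], [-1.2, -1, 0, 0, 0], [0, -4.5, 0, 0.09, 0], [0, -4.5, 0, 0.09, 0], [0, -4.5, 0, 0.09, 0], [0, -4.5, 0, 0.09, 0], [0, -4.5, 0, 0, 0], [0, -3.3, 0, 0, 0]],
  ],
)

```text
clock: 47.75
tool_pos: [0.5088, -0.0773, 0.0327]
orientation: [179.9, -0.4, -174.8]
force: [-10.3, 5.7, 0.1]
opening: 0.0007
gripper_force: 5.2
```

Run:
```python
from meas import *
meas("t8.png"); o=ctrl.get_obs(); print(o["tool_pos"],o["force"],o["clock"])
```

```text
front slope,x@.046 (array([0.1044314 , 0.69499553]), np.int64(86))
cols 199 331
strip slope,x@.046 (array([0.09441344, 0.69948936]), np.int64(126))
[ 0.50869019 -0.08023663  0.03259305] [-7.64966343 -6.01786253 -0.31252322] 47.8
```

>>> step_arm(
  moves=[
    [[0.06, -0.03, -0.03, 0, 0], [0.06, -0.03, -0.03, 0, 0], [0.06, -0.03, 0, 0, 0], [0.06, -0.03, 0, 0, 0], [0.06, -0.03, 0, 0, 0]],
  ],
)

```text
clock: 48.3
tool_pos: [0.5094, -0.0778, 0.0316]
orientation: [-180.0, -0.6, -174.8]
force: [-15.8, 1.3, 6.2]
opening: 0.0003
gripper_force: 8.1
```

>>> step_arm(
  moves=[
    [[0.06, -0.03, 0, 0, 0], [0.06, -0.03, 0, 0, 0], [0.06, -0.03, 0, 0, 0], [0.06, -0.03, 0, 0, 0]],
  ],
)

```text
clock: 48.7
tool_pos: [0.5113, -0.0789, 0.0315]
orientation: [180.0, -0.7, -174.8]
force: [-17.7, 2.8, 7.3]
opening: 0.0004
gripper_force: 9.1
```

>>> step_arm(
  moves=[
    [[0.06, -0.03, 0, 0, 0], [0.06, -0.03, 0, 0, 0], [0.06, -0.03, 0, 0, 0]],
  ],
)

```text
clock: 49.0
tool_pos: [0.5123, -0.0796, 0.0313]
orientation: [180.0, -0.8, -174.9]
force: [-19.7, 4.2, 8.0]
opening: -0.0
gripper_force: 10.1
```

>>> step_arm(
  moves=[
    [[0.05, -0.02, 0, 0, 0], [0.05, -0.02, 0, 0, 0]],
  ],
)

```text
clock: 49.2
tool_pos: [0.5127, -0.08, 0.0311]
orientation: [180.0, -0.8, -174.9]
force: [-21.1, 5.0, 8.6]
opening: 0.0004
gripper_force: 10.7
```

>>> step_arm(
  moves=[
    [[-0.3, 0, 0, 0, 0], [-0.7, 0, 0.1, 0, 0], [-1, 1, 0, 0, 0], [0, 4.5, 0, -0.09, 0], [0, 4.5, 0, -0.09, 0], [0, 4.5, 0, -0.09, 0], [0, 4.5, 0, -0.09, 0], [0, 4.5, 0, 0, 0], [0.3, 3, 0, 0, 0]],
  ],
)

```text
clock: 50.1
tool_pos: [0.5046, 0.1897, 0.0349]
orientation: [179.9, 0.1, 164.8]
force: [0.1, -0.7, 0.0]
opening: 0.0006
gripper_force: 0.0
```

Run:
```python
from meas import *
meas("t9.png"); o=ctrl.get_obs(); print(o["tool_pos"],o["force"],o["clock"])
p=cv2.imread("pics/t9.png")[110:235,160:380]; cv2.imwrite("pics/t9c.png",cv2.resize(p,None,fx=3.6,fy=3.6,interpolation=cv2.INTER_CUBIC))
```

```text
front slope,x@.046 (array([0.08377481, 0.69599823]), np.int64(83))
cols 200 330
strip slope,x@.046 (array([0.0930276 , 0.70066069]), np.int64(128))
[0.50635868 0.19302582 0.03522822] [3.54594622 4.21271431 1.39172599] 50.15
```

View pics/t9c.png

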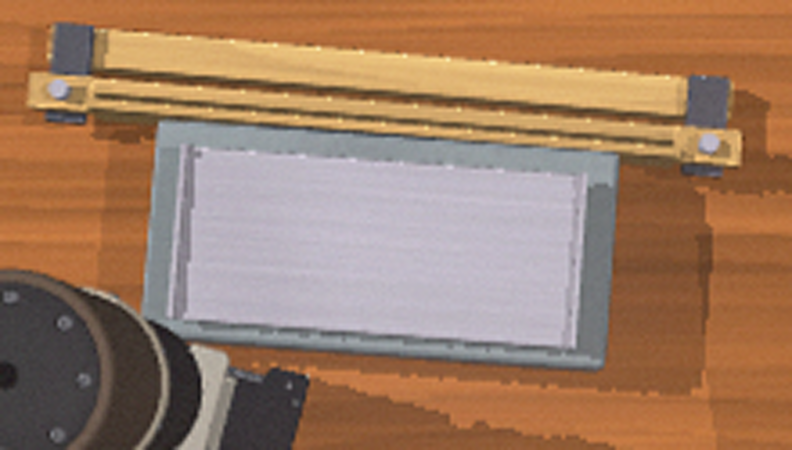

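The crop shows the scale's front against the strip from (160,122) to (615,152), with the left end perhaps 1–2 mm short. The rear-left corner gets one last small push.

>>> step_arm(
  moves=[
    [[0.8, -0.5, -0.2, 0, 0], [0.8, 0, -0.1, 0, 0], [0.5, 0, 0, 0, 0], [0.2, 0, 0, 0, 0], [0.1, 0, 0, 0, 0], [0.08, 0, 0, 0, 0], [0.06, 0, 0, 0, 0], [0.06, 0, 0, 0, 0], [0.06, 0, 0, 0, 0]],
  ],
)

```text
clock: 51.05
tool_pos: [0.5312, 0.1807, 0.031]
orientation: [180.0, 0.0, 164.7]
force: [0.0, -0.0, 0.4]
opening: 0.0004
gripper_force: 0.0
```

>>> step_arm(
  moves=[
    [[0.06, 0.02, 0, 0, 0], [0.06, 0.02, 0, 0, 0], [0.06, 0.02, 0, 0, 0], [0.06, 0.02, 0, 0, 0], [0.06, 0.02, 0, 0, 0]],
  ],
)

```text
clock: 51.55
tool_pos: [0.5338, 0.1816, 0.0308]
orientation: [-180.0, -0.0, 164.7]
force: [-3.7, 0.3, 0.5]
opening: 0.0003
gripper_force: 1.5
```

>>> step_arm(
  moves=[
    [[0.06, 0.02, 0, 0, 0], [0.06, 0.02, 0, 0, 0], [0.06, 0.02, 0, 0, 0], [0.06, 0.02, 0, 0, 0], [0.06, 0.02, 0, 0, 0], [0.06, 0.02, 0, 0, 0], [0.06, 0.02, 0, 0, 0], [0.06, 0.02, 0, 0, 0]],
  ],
)

```text
clock: 52.35
tool_pos: [0.5352, 0.1819, 0.0299]
orientation: [-179.8, -0.3, 164.6]
force: [-13.9, 1.0, 6.0]
opening: 0.0003
gripper_force: 7.2
```

>>> step_arm(
  moves=[
    [[0.06, 0.02, 0, 0, 0], [0.06, 0.02, 0, 0, 0]],
  ],
)

```text
clock: 52.55
tool_pos: [0.5361, 0.1822, 0.0298]
orientation: [-179.7, -0.3, 164.6]
force: [-17.2, 1.4, 8.1]
opening: 0.0005
gripper_force: 8.5
```

>>> step_arm(
  moves=[
    [[0.06, 0.02, 0, 0, 0], [0.06, 0.02, 0, 0, 0]],
  ],
)

```text
clock: 52.75
tool_pos: [0.5362, 0.1822, 0.0296]
orientation: [-179.7, -0.4, 164.6]
force: [-19.3, 2.1, 8.2]
opening: 0.0003
gripper_force: 9.8
```

>>> step_arm(
  moves=[
    [[0.05, 0.02, 0, 0, 0], [0, 0, 0, 0, 0]],
  ],
)

```text
clock: 52.95
tool_pos: [0.5364, 0.1822, 0.0295]
orientation: [-179.6, -0.5, 164.6]
force: [-19.6, 1.7, 8.0]
opening: 0.0007
gripper_force: 9.8
```

>>> step_arm(
  moves=[
    [[-0.3, 0, 0, 0, 0], [-0.7, 0, 0, 0, 0], [-1.5, 0, 0.2, 0, 0], [-3, 0, 1, 0, 0], [-3, -2, 1, 0, 0], [0, 0, 0, 0, 0], [0, 0, 0, 0, 0], [0, 0, 0, 0, 0]],
  ],
)

```text
clock: 53.75
tool_pos: [0.4579, 0.1651, 0.0534]
orientation: [179.9, 0.1, 164.7]
force: [0.6, -0.9, -0.9]
opening: 0.0004
gripper_force: 0.0
```

Run:
```python
from meas import *
for k in range(3): meas(f"t10_{k}.png")
o=ctrl.get_obs(); print(o["tool_pos"],o["force"],o["clock"])
# depth-based: top of housing front vs strip gap; dark line between
p,d,i=snap("top"); p=np.mean([cv2.imread(f"pics/t10_{k}.png").astype(float) for k in range(3)],0)
cv2.imwrite("pics/t10c.png",cv2.resize(p[125:170,195:340].astype(np.uint8),None,fx=5.5,fy=5.5,interpolation=cv2.INTER_CUBIC))
# subpixel edge grey->wood (red-blue) per column, both strip rear line and scale front
D=(p[...,2]-p[...,0])
e=[]
for u in range(212,326):
    col=D[:,u]; v0=int(152+ (u-268)*.07)
    g=np.arange(v0-14,v0+12); 
    k=[v for v in g if col[v]>25 and col[v+1]<=25]
    if k: v=k[-1]; e.append([u,v+(col[v]-25)/(col[v]-col[v+1])])
e=np.array(e); print(len(e)); K=np.array(i["camera_matrix"])
n=cv2.undistortPoints(e.reshape(-1,1,2),K,np.array([i["k1"],0,0,0.]))[:,0]
dd=np.c_[n,np.ones(len(n))]@rot(i).T; E=np.array(i["eye"]); Q=E+dd*((.06-E[2])/dd[:,2])[:,None]
a=np.polyfit(Q[:,1]-.046,Q[:,0],1); r=Q[:,0]-np.polyval(a,Q[:,1]-.046); m=abs(r)<.0015; print(np.polyfit(Q[m,1]-.046,Q[m,0],1),m.sum(),r[m].std())
```

```text
front slope,x@.046 (array([0.09298793, 0.69592295]), np.int64(108))
cols 200 331
strip slope,x@.046 (array([0.09380686, 0.70002065]), np.int64(129))
front slope,x@.046 (array([0.0931601 , 0.69593551]), np.int64(106))
cols 200 331
strip slope,x@.046 (array([0.09382056, 0.70002176]), np.int64(129))
front slope,x@.046 (array([0.09298793, 0.69592295]), np.int64(108))
cols 200 331
strip slope,x@.046 (array([0.09351516, 0.69990005]), np.int64(123))
[0.45744033 0.16464462 0.05269918] [-0.83939984 -0.62179118 -0.61402231] 53.9
114
[0.09384422 0.69602475] 114 0.00023741717508485056
```

View pics/t10c.png

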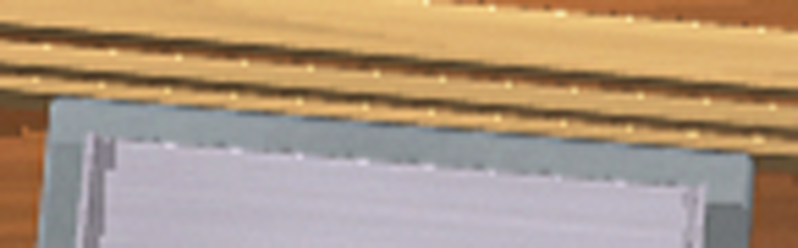

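The crop shows the scale's front edge against the strip along its whole width, from (50,100) to (750,155), with no wood or gap visible between them. The two slopes agree within about 1 mrad and the tool is clear.

```bash
python3 -c "
from plant import close_job
print(close_job())"
```

```text
the job is handed in; nothing more can be done
None
```

The scale's front is flush against the strip along its whole width, to within about 1 mrad by camera. I handed the job in at about 54 s with the tool clear; the highest push force I read was about 24.6 N (readings came only at the end of each move), and nothing showed contact with the jars or scoop.

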